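Load the optical filter changer by its keyed stems and wind a filter to the measuring spot

TASK

Load the filter changer with every filter holder standing on the bench: crank the handwheel to bring an empty socket to the loading pointer on the robot's side, put a holder in there, turning it until its key drops into the slot and it sits fully home, and wind on to the next socket (two handwheel turns apart) for the next holder. Put holders in, and touch those on the table, only at the loading pointer. When all are in, crank the table until the square-headed holder stands at the measuring spot under the ring on the amber guard, opposite the loading pointer, and leave the bottle, the box and the screwdriver alone.

Things in the scene. Friction and masses are not known exactly. Their poses are not given: they have to be found in the camera images.
- square_head (a point): Square-headed filter holder, always present: black head 40 x 40 mm, faces along x and y. This point: centre of the head, the place to grip; z up, x to the key. Head 42 mm tall; below it a steel stem, 30 mm diameter, 20 mm long (62 mm in all, stands upright on the bench). The stem's key, a rib 6 mm wide, 5 mm proud, is on the +x side, ending 6 mm above the foot; a white line on the head's top marks its side. 130 g, most of it in the stem.
- round_a_head (a point): Round-headed filter holder (may be absent): black head 40 mm diameter. This point: centre of the head, the place to grip; z up, x to the key. Head 42 mm tall; below it a steel stem, 30 mm diameter, 20 mm long (62 mm in all, stands upright on the bench). The stem's key, a rib 6 mm wide, 5 mm proud, is on the +x side, ending 6 mm above the foot; a white line on the head's top marks its side. 130 g, most of it in the stem.
- round_b_head (a point): Second round-headed filter holder (may be absent): black head 40 mm diameter. This point: centre of the head, the place to grip; z up, x to the key. Head 42 mm tall; below it a steel stem, 30 mm diameter, 20 mm long (62 mm in all, stands upright on the bench). The stem's key, a rib 6 mm wide, 5 mm proud, is on the +x side, ending 6 mm above the foot; a white line on the head's top marks its side. 130 g, most of it in the stem.
- socket_a (a point): Centre of the mouth (top rim) of a socket: steel collar 54 mm wide, 22 mm tall, on the table, 75 mm from its axis; rim 76 mm above the bench. Bore 34 mm wide, 22 mm deep, with a keyway slot 9 mm wide through the wall on the side away from the table's axis. Three sockets, 120 degrees apart.
- socket_b (a point): Centre of the mouth (top rim) of a socket: steel collar 54 mm wide, 22 mm tall, on the table, 75 mm from its axis; rim 76 mm above the bench. Bore 34 mm wide, 22 mm deep, with a keyway slot 9 mm wide through the wall on the side away from the table's axis. A stem's plain end enters 6 mm at any angle, then the key rides on the rim.
- socket_c (a point): Centre of the mouth (top rim) of a socket: steel collar 54 mm wide, 22 mm tall, on the table, 75 mm from its axis; rim 76 mm above the bench. Bore 34 mm wide, 22 mm deep, with a keyway slot 9 mm wide through the wall on the side away from the table's axis. With the key over the slot the holder drops a further 14 mm until its head rests on the rim.
- load_point (a point): Fixed point on the changer, 76 mm above the bench (height of the rims), at the loading pointer: a socket whose mouth is here (within 10 mm) is ready to load; its slot then opens towards -x. x points from here level to the table's axis, z up. The changer stands turned up to 0.2 rad either way.
- table_axis (a point): Fixed point on the vertical axis of the round table (210 mm diameter, top 54 mm above the bench), 76 mm above the bench; axes as load_point. An amber guard plate, 136 to 142 mm above the bench, covers from 16 to 131 mm beyond this axis (+x) and 125 mm to either side, on four thin legs.
- measuring_point (a point): Fixed point 76 mm above the bench, 75 mm beyond the table's axis, below the dark ring on the guard: the measuring spot. Axes as load_point.
- wheel_axis (a point): Fixed point on the vertical axis of the handwheel (steel disc 104 mm diameter, top 84 mm above the bench), 120 mm above the bench; axes as load_point.
- crank (a point): Crank grip of the handwheel: upright black cylinder, 18 mm diameter, free to revolve on its pin, 40 mm from the wheel's axis, from 86 to 140 mm above the bench. This point: on its centre line, 120 mm above the bench. Led round the wheel's axis with about 3 N it turns the wheel either way; the wheel stays where it is left.
- handwheel (a joint): Angle of the handwheel, rad, growing anticlockwise seen from above; at least 9 turns free either way. The table turns the same way at one sixth of it: one turn moves the table 60 degrees, two bring the next socket, three take a socket from the loading pointer to the measuring spot.
- solvent_mid (a point): Bystander: small amber bottle, 56 mm in diameter, 130 mm tall, this point half-way up.
- tissue_mid (a point): Bystander: cardboard box 80 x 120 x 45 mm, this point at its centre.
- driver_grip (a point): Bystander: screwdriver lying on the bench, this point on its handle.

How it is judged:
On the way, in this order (a step that is already met when the one before it is completed fails the run):
1. a socket has been wound to the loading pointer (horizontal distance between any of socket_a, socket_b, socket_c and load_point below 0.01 m), for 0.2 s.
2. every holder present sits fully home in a socket ((horizontal distance between square_head and socket_a below 0.004 m or horizontal distance between square_head and socket_b below 0.004 m or horizontal distance between square_head and socket_c below 0.004 m) and z of each of square_head, round_a_head, round_b_head in the frame of table_axis below 0.024 m and angle between each of square_head, round_a_head, round_b_head's own z axis and vertical below 0.06 rad and (horizontal distance between round_a_head and socket_a below 0.004 m or horizontal distance between round_a_head and socket_b below 0.004 m or horizontal distance between round_a_head and socket_c below 0.004 m) and (horizontal distance between round_b_head and socket_a below 0.004 m or horizontal distance between round_b_head and socket_b below 0.004 m or horizontal distance between round_b_head and socket_c below 0.004 m)), for 0.2 s.
At the end, for the whole second after the job is handed in: Every holder present sits in a socket of the table, its head down on the rim (within 3 mm), within 4 mm of the socket's centre and upright; the square-headed one stands within 8 mm of the measuring spot, and the wheel is at rest (all of step 2 and horizontal distance between square_head and measuring_point below 0.008 m and velocity of joint handwheel between -0.05 and 0.05 rad/s); the robot touches nothing.
It fails at once if a holder is handled on the table away from the loading pointer (more than 20 mm off) (contact force between the fingers and square above 0.5 N and horizontal distance between square_head and table_axis below 0.105 m and z of square_head in the frame of table_axis below 0.036 m and horizontal distance between square_head and load_point above 0.02 m).
It fails at once if a holder is handled on the table away from the loading pointer (more than 20 mm off) (contact force between the fingers and round_a above 0.5 N and horizontal distance between round_a_head and table_axis below 0.105 m and z of round_a_head in the frame of table_axis below 0.036 m and horizontal distance between round_a_head and load_point above 0.02 m).
It fails at once if a holder is handled on the table away from the loading pointer (more than 20 mm off) (contact force between the fingers and round_b above 0.5 N and horizontal distance between round_b_head and table_axis below 0.105 m and z of round_b_head in the frame of table_axis below 0.036 m and horizontal distance between round_b_head and load_point above 0.02 m).
It fails at once if a bystander is moved by more than 30 mm (distance of any of solvent_mid, tissue_mid, driver_grip from where it was at the start of the episode above 0.03 m).
Of round_a, round_b only 1 to 2 are there at a start; the rules pass over those that are not, and their reading is None.
At some moment in a run one of square, round_a, round_b may be knocked a few centimetres aside while the robot is not near it.
It also fails if it takes over 210 s, if anything falls off the work surface, if the arm or the gripper's body presses on something with over 40 N, if the wrist force passes 120 N, or if a joint passes its speed limit or range.

ROBOT

A 6-joint arm with a two-finger parallel gripper is mounted at the origin on the work surface. World frame = base frame: x ahead of the robot, y to its left, z up, the work surface at z = 0. Lengths are in m, angles in rad, forces in N, time in s.
With the tool pointing down it reaches from about 0.3 to 0.875 m from the base axis. Payload 6.4 kg.
Tool frame: the origin (TCP) lies on the centre line of the jaws, within the pads' length; the fingertips stand 25 mm ahead of it and the grasp point (between the pads) lies 6 mm ahead of it; z points along the fingers, y is the line along which they close (so a half turn about z gives the same grasp; the last joint's range is limited). The gripper opens to 85 mm and grips with 20 to 120 N. Pads are 22 mm wide; open, the fingers measure 114 mm over their backs; the gripper's body (76 mm by 85 mm) begins 54 mm behind the grasp point. The pads swing forward as they close: fully open they stand 13 mm farther back than shut.
Start: joints at [0.938, 0.181, 1.607, -0, 1.354, -0.206], TCP at [0.238, 0.523, 0.256] pointing down, gripper open.
Joint ranges: [-2.99, 2.99], [-0.89, 2.07], [0.3, 2.58], [-1.14, 4.28], [0, 2.63], [-3.12, 3.12]. Speed limits (rad/s): [2.57, 2.57, 3.01, 3.14, 3.14, 3.14].

INTERFACE

Orientations are given as a unit quaternion [w, x, y, z].
In Python, from bench import get_obs, camera, hand_in, spot_in gives the robot as it stands.
- The arm moves only by the shell command python3 -m jog 'ROWS'. ROWS is JSON, one flat list of numbers, 7 for each row, row after row: the shift along the tool's x, y, z in m, then the turn, a rotation vector about the tool's x, y, z in rad, then the closure, from 0 (fully open) to 1 (shut). A call has 1 to 20 rows; each row is the pose to reach, as a shift and turn from the pose commanded when the call began, along the tool's axes at that moment; what a row does not reach only later rows make up. A row lasts 1/8 s, in which the tool goes at most 62.5 mm and 10.7 degrees, less where a joint would pass 70% of its speed; a pose out of reach is approached as far as the arm can. A call with a gripper value outside its range is refused whole. The fingers move at their own pace and stop on an object; the grip force is fixed at half the most. Time passes only in rows, so rows that repeat a pose let the fingers close. It gives the time, the measured TCP pose, the force, the opening and the grip force at its end, in the units of the state.
- get_obs(): the state, without advancing time (a new reading comes with each control period).
- camera(name): name is "scene" or "top"; returns a dict with "frame" (400x640x3 uint8, red, green, blue), "mtx" (3x3 intrinsics, pixels), "extrinsics" (4x4, takes a point from camera to world coordinates). Camera axes: x right, y up, looking along -z (the intrinsics and any distortion apply to the point x, -y, -z); pixel columns grow to the right and rows downward; lengths in m; the calibration is good to about 2 mm. A picture is of the moment at which its call begins. There is no depth.
- hand_in(): hands the job in; it is judged then, once.
Trained networks look in a picture, given as the dict that the camera call returned (one of the last four; its "shot" number tells which), for a name from the list of things; names that differ only in an ending like _2 or _b are one class to them, and where a whole thing is asked for, a point or a joint stands for the part that bears it (a point fixed in the world has none). Each returns a list of dicts, best first, with "confidence" (0 to 1); they miss things now and then, are a little off and sometimes report something else, mostly with a low value. They report only what shows in the picture. A call takes as long as a camera call.
- spot_in(picture, name): "xyz" ([x, y, z] in m, in world coordinates, good to about 4 mm: the middle of the surface that is visible of it).
The state is a dict: "time_s": time; "q": joint angles; "dq": joint speeds; "joint_efforts": joint torques, N m; "eef_pos": TCP position; "eef_rot": TCP orientation; "wrist_force": force on the tool from outside, world axes, zero at the start; "torque": the same for the moment, N m; "opening": opening from 0.0 (shut) to 1.0 (fully open); "grasp_force": force on a finger pad.
Only numpy, scipy, OpenCV 4.12 (cv2) and the standard library are available. Lean on these libraries where they do the work, as an engineer would, in place of code of your own. Each camera call takes 0.05 s, during which the arm holds its last target. There are 200 camera calls.

## Working session

There is one attempt and no reset: what is moved stays moved. The work goes in short steps, Python scripts to look and compute and a shell command to move; the robot and the scene stay as the last step left them, time stands still between calls to the robot, and variables do not carry over. Pictures are saved under pics/ and viewed, at most 14 in all, crops included, and the job is handed in when it is done.

```bash
ls; mkdir -p pics
cat > h.py <<'E'
import numpy as np, cv2
from bench import get_obs, camera, hand_in, spot_in
from scipy.spatial.transform import Rotation as R
def snap(cam,fn=None):
    p=camera(cam)
    if fn: cv2.imwrite('pics/'+fn,cv2.cvtColor(p['frame'],cv2.COLOR_RGB2BGR))
    return p
def proj(p,X):
    E=np.linalg.inv(p['extrinsics']);c=E[:3,:3]@np.array(X)+E[:3,3]
    v=p['mtx']@np.array([c[0],-c[1],-c[2]]);return v[:2]/v[2]
def unproj(p,u,v,z):
    d=np.linalg.inv(p['mtx'])@np.array([u,v,1.]);d=p['extrinsics'][:3,:3]@np.array([d[0],-d[1],-d[2]])
    o=p['extrinsics'][:3,3];return o+d*(z-o[2])/d[2]
E
python3 - <<'E'
from h import *
np.set_printoptions(precision=4,suppress=True)
o=get_obs();print(o)
p=snap('top','t1.png');q=snap('scene','s1.png')
print(p['mtx'],p['extrinsics'],q['extrinsics'],[k for k in p])
for n in ['square_head','round_a_head','socket_a','crank','handwheel','solvent_mid','tissue_mid','driver_grip']:
    for nm,P in (('top',p),('scene',q)):
        for r in spot_in(P,n): print(nm,n,np.round(r['xyz'],3),round(r['confidence'],2),proj(P,r['xyz']).round())
E
```

```text
pics
{'time_s': 0.0, 'q': array([ 0.9377,  0.1815,  1.608 , -0.    ,  1.3538, -0.2063]), 'dq': array([ 0.0007, -0.0001,  0.0001,  0.0004, -0.0008,  0.0004]), 'joint_efforts': array([ -0.0016, -44.486 , -35.1342,  -0.0004,   0.0087,   0.    ]), 'eef_pos': array([0.2377, 0.523 , 0.2554]), 'eef_rot': array([-0.0003,  0.2118,  0.9773, -0.0008]), 'wrist_force': array([ 0.03  ,  0.0049, -0.1015]), 'torque': array([-0.0109,  0.0155, -0.0134]), 'grasp_force': 0.0, 'opening': 1.0043368596745137}
[[459.4977   0.     319.3495]
 [  0.     459.4977 200.8065]
 [  0.       0.       1.    ]] [[ 0.0123  0.9919 -0.1261  0.3718]
 [-0.9999  0.0115 -0.007  -0.0427]
 [-0.0055  0.1262  0.992   1.3757]
 [ 0.      0.      0.      1.    ]] [[-0.6998 -0.4451  0.5587  1.1198]
 [ 0.7143 -0.436   0.5474  0.5321]
 [-0.      0.7821  0.6231  0.7775]
 [ 0.      0.      0.      1.    ]] ['frame', 'mtx', 'extrinsics', 'shot']
top square_head [0.489 0.326 0.062] 0.8 [194. 216.]
scene square_head [0.506 0.338 0.064] 0.88 [462. 296.]
scene square_head [0.58  0.04  0.052] 0.66 [332. 247.]
top round_a_head [0.358 0.304 0.06
[... 348 characters left out ...]
 0.581 -0.168  0.08 ] 0.88 [273. 199.]
top handwheel [ 0.575 -0.175  0.086] 0.97 [369. 188.]
top handwheel [ 0.642 -0.036  0.055] 0.22 [321. 166.]
scene handwheel [ 0.58  -0.169  0.079] 0.84 [273. 199.]
scene handwheel [ 0.431 -0.416  0.067] 0.3 [258. 146.]
top solvent_mid [ 0.642 -0.036  0.054] 0.63 [321. 166.]
top solvent_mid [ 0.419 -0.421  0.086] 0.59 [458. 244.]
scene solvent_mid [ 0.434 -0.419  0.066] 0.64 [257. 147.]
top tissue_mid [ 0.609 -0.437  0.043] 0.56 [457. 179.]
scene tissue_mid [ 0.626 -0.418  0.043] 0.7 [206. 178.]
scene tissue_mid [0.705 0.036 0.056] 0.67 [292. 273.]
top driver_grip [0.388 0.012 0.028] 0.91 [303. 254.]
scene driver_grip [0.401 0.017 0.018] 0.83 [371. 218.]
```

Run:
```python
import cv2
t=cv2.imread('pics/t1.png');cv2.imwrite('pics/t1c.png',cv2.resize(t[120:300,150:410],None,fx=3,fy=3,interpolation=3))
```

```text
(no output)
```

View pics/t1c.png

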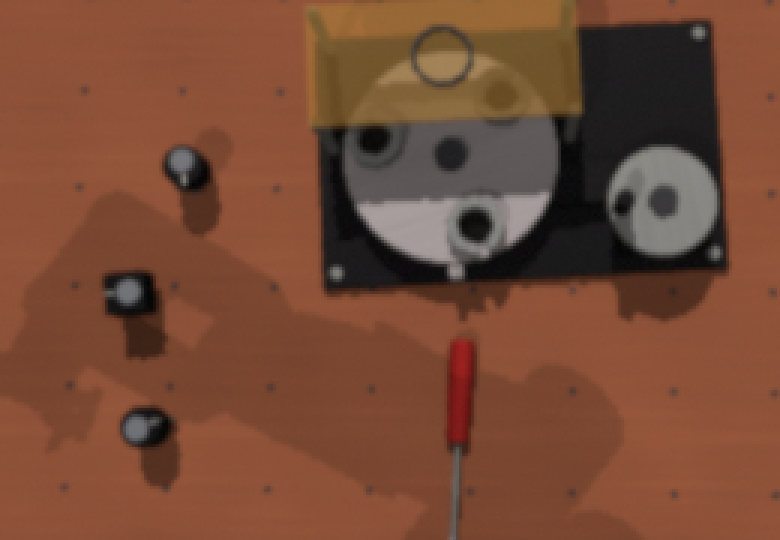

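View pics/s1.png

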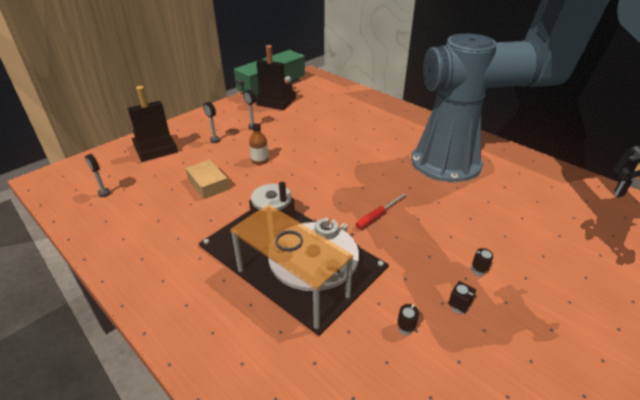

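Top crop: three holders at about (187,165), (130,293) and (145,427). The hub is at (451,153), the wheel at (664,201) with the crank at (625,203), the ring at (442,56), and one socket is about 16° past the pointer. The scene view agrees. Next I measure these positions.

```bash
cat > m.py <<'E'
from h import *
np.set_printoptions(precision=4,suppress=True)
# sub-pixel rectify at height z: metric image, 0.5 mm/px, centre c
def rect(p,c,half,z,s=0.0005):
    n=int(2*half/s); g=np.arange(n)*s-half
    # rows: +x up ; cols: -y to right (like the picture)
    E=np.linalg.inv(p['extrinsics']);X=c[0]-g[:,None]+0*g[None];Y=c[1]-g[None]+0*g[:,None]
    P=np.stack([X,Y,0*X+z],-1)@E[:3,:3].T+E[:3,3]
    u=p['mtx'][0,0]*P[...,0]/-P[...,2]+p['mtx'][0,2];v=-p['mtx'][1,1]*P[...,1]/-P[...,2]+p['mtx'][1,2]
    return cv2.remap(p['frame'],u.astype('f4'),v.astype('f4'),cv2.INTER_CUBIC)
E
python3 - <<'E'
from m import *
p=snap('top')
f=p['frame'];hsv=cv2.cvtColor(f,cv2.COLOR_RGB2HSV)
for n,(x,y) in dict(hub=(300,171),ring_in=(297,138),guardedge=(320,150),guard2=(265,155),wheel=(385,180),wood=(230,240),head=(196,216)).items(): print(n,hsv[y,x],f[y,x])
def tile(c,half,z,name=None):
    return cv2.cvtColor(cv2.resize(rect(p,c,half,z),(300,300)),cv2.COLOR_RGB2BGR)
def px(cx,cy,z): return unproj(p,cx/3+149.67,cy/3+119.67,z)
for n,a in dict(hub=(451,153,.076),ring=(442,56,.142),wheel=(664,201,.088),far=(181,160,.062),sq=(127,291,.062),near=(136,429,.062)).items(): print(n,px(*a))
T=[tile(px(181,160,.062),.04,.062),tile(px(127,291,.062),.04,.062),tile(px(136,429,.062),.04,.062),
   tile(px(451,153,.056),.12,.054),tile(px(664,201,.084),.07,.084),tile(px(442,56,.142),.14,.142)]
for t in T: cv2.drawMarker(t,(150,150),(0,255,0),0,12,1)
cv2.imwrite('pics/tiles.png',cv2.resize(np.vstack([np.hstack(T[:3]),np.hstack(T[3:])]),(900*8//9,600*8//9)))
E
```

```text
hub [120   8  34] [33 33 34]
ring_in [ 17 118 160] [160 128  86]
guardedge [ 17 168 105] [105  76  36]
guard2 [ 17 159 114] [114  84  43]
wheel [ 25  11 136] [136 135 130]
wood [  9 153 120] [120  70  48]
head [113  11  89] [85 86 89]
hub [0.6238 0.0232 0.076 ]
ring [0.7014 0.0297 0.142 ]
wheel [ 0.5776 -0.1795  0.088 ]
far [0.6166 0.2856 0.062 ]
sq [0.4886 0.332  0.062 ]
near [0.3578 0.3173 0.062 ]
```

View pics/tiles.png

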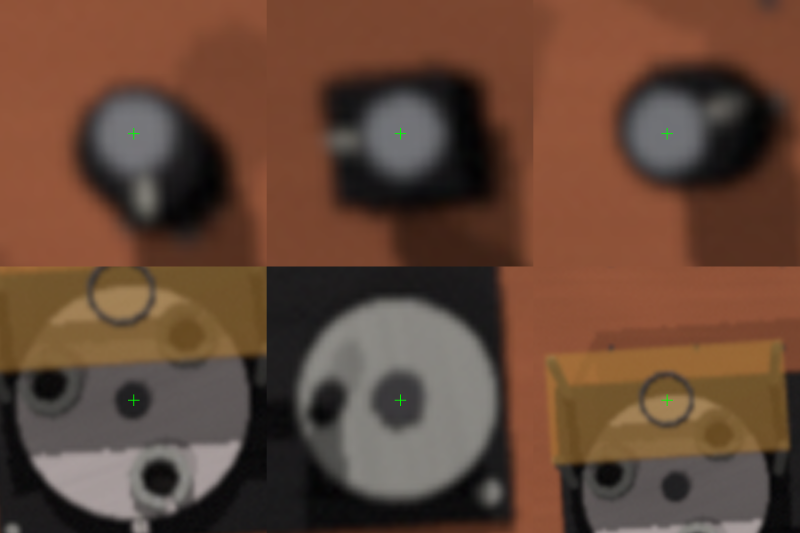

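The tiles confirm the layout. The key lines point roughly -x on the far round holder, +y on the square one, and (+25,-58) on the near round one. Now a subpixel fit.

```bash
cat >> m.py <<'E'
def blob(mask,near):
    n,l,s,c=cv2.connectedComponentsWithStats(mask.astype('u1') if 0 else mask.astype(np.uint8))
    i=min([k for k in range(1,n) if s[k,4]>30],key=lambda k:np.hypot(*(c[k]-near))); return (l==i),c[i],s[i,4]
def w(c,half,u,v,s=.0005): return np.array([c[0]-(v*s-half),c[1]-(u*s-half)])
def holders(p,guess,z=.062):
    out=[]
    for g in guess:
        I=rect(p,g,.04,z).astype(float);mx=I.max(2);mn=I.min(2);sat=(mx-mn)/np.maximum(mx,1)
        bl=I[...,2]-I[...,0] # disc slightly blue
        m,c,a=blob((I.mean(2)>65)&(sat<.16)&(bl>-2),(80,80))
        yy,xx=np.mgrid[:160,:160];r=np.hypot(xx-c[0],yy-c[1])*.0005
        sel=(r>.0135)&(r<.0195)&(sat<.3);wt=np.where(sel,np.clip(I.mean(2)-55,0,None),0)
        du=(wt*(xx-c[0])).sum()/wt.sum();dv=(wt*(yy-c[1])).sum()/wt.sum()
        out.append((w(g,.04,*c),np.degrees(np.arctan2(-du,-dv)),a*.25,np.hypot(du,dv)*.5))
    return out
E
python3 - <<'E'
from m import *
p=snap('top')
for n,h in zip(['far','sq','near'],holders(p,[(.6166,.2856),(.4886,.332),(.3578,.3173)])): print(n,*h)
c=(.5776,-.1795);I=rect(p,c,.07,.084);m,cc,a=blob((I.mean(2)>75)&(I.std(2)<12),(140,140))
k,_=cv2.findContours(m.astype(np.uint8),0,1);hull=cv2.convexHull(max(k,key=cv2.contourArea));(u,v),r=cv2.minEnclosingCircle(hull);e=cv2.fitEllipse(hull)
print('wheel',w(c,.07,u,v),r*.5,w(c,.07,*e[0]),e[1])
for z in(.084,.09):
  I=rect(p,c,.03,z);m,cc,a=blob(I.mean(2)<100,(60,60));print('whub',w(c,.03,*cc),a)
c=(.70,.03);I=rect(p,c,.15,.142);H=cv2.cvtColor(I,cv2.COLOR_RGB2HSV)
m=(H[...,0]>13)&(H[...,0]<23)&(H[...,1]>110);m=cv2.morphologyEx(m.astype(np.uint8),cv2.MORPH_OPEN,np.ones((9,9)));m=cv2.morphologyEx(m,cv2.MORPH_CLOSE,np.ones((45,45)))
k,_=cv2.findContours(m,0,1);rc=cv2.minAreaRect(max(k,key=cv2.contourArea));print('guard',w(c,.15,*rc[0]),np.array(rc[1])*.5,rc[2])
I=rect(p,(.7014,.0297),.03,.142);g=I.mean(2);m,cc,a=blob(g<75,(60,60));k,_=cv2.findContours(m.astype(np.uint8),0,1);e=cv2.fitEllipse(max(k,key=cv2.contourArea));print('ring',w((.7014,.0297),.03,*e[0]),np.array(e[1])*.5)
for z in (.054,.06):
  c=(.623,.023);I=rect(p,c,.03,z);m,cc,a=blob(I.mean(2)<60,(60,60));print('hub',z,w(c,.03,*cc),a)
# sockets: dark bores at rim
for u,v in((475,222),(375,137)):
  g=unproj(p,u/3+149.67,v/3+119.67,.076)[:2];I=rect(p,g,.03,.076);m,cc,a=blob(I.mean(2)<45,(60,60));print('sock',w(g,.03,*cc),a*.25)
E
```

```text
far [0.6158 0.2853] -171.19328517869047 461.0 11.982135614868227
sq [0.4885 0.3314] 95.89222648243346 485.0 16.611847439661368
near [0.3587 0.3172] -67.96876950361404 466.5 14.447332496007862
wheel [ 0.5791 -0.1785] 52.840110778808594 [ 0.5792 -0.1785] (209.21275329589844, 210.55845642089844)
whub [ 0.5781 -0.1791] 2862
whub [ 0.5772 -0.1784] 2834
guard [0.6967 0.0281] [119.6914 251.2678] 86.14131927490234
ring [0.7061 0.03  ] [43.4143 53.7779]
hub 0.054 [0.6273 0.0247] 3390
hub 0.06 [0.6261 0.0244] 3358
sock [ 0.5543 -0.0006] 641.25
sock [0.6367 0.098 ] 693.0
```

```bash
cat >> m.py <<'E'
def to(x,y,z,yaw):
    "shift+turn in tool axes to TCP x,y,z with tool y at world angle yaw (deg), tool down"
    o=get_obs();w_,a,b,c=o['eef_rot'];r0=R.from_quat([a,b,c,w_]);yw=np.radians(yaw)
    Y=np.array([np.cos(yw),np.sin(yw),0]);Z=np.array([0,0,-1.]);r1=R.from_matrix(np.stack([np.cross(Y,Z),Y,Z],1))
    d=r0.inv().apply(np.array([x,y,z])-o['eef_pos']);t=(r0.inv()*r1).as_rotvec()
    print('shift',d.round(4),'turn',t.round(4),'q6 end~',np.degrees(np.arctan2(y,x))-yaw)
def st():
    o=get_obs();w_,a,b,c=o['eef_rot'];M=R.from_quat([a,b,c,w_]).as_matrix()
    print('t',round(o['time_s'],2),'pos',o['eef_pos'].round(4),'yaw',np.degrees(np.arctan2(M[1,1],M[0,1])).round(2),'F',o['wrist_force'].round(1),'T',o['torque'].round(2),'op',round(o['opening'],3),'g',round(o['grasp_force'],1))
E
python3 - <<'E'
from m import *
p=snap('top')
c=(.575,-.135);I=rect(p,c,.03,.113);m,cc,a=blob(I.mean(2)<45,(60,60));print('crank',w(c,.03,*cc),a*.25)
to(.573,-.138,.23,90)
E
```

```text
crank [ 0.5705 -0.139 ] 239.25
shift [-0.5787 -0.4634  0.0263] turn [ 0.      0.     -0.4268] q6 end~ -103.54110708205147
```

```bash
python3 -m jog '[-0.579,-0.463,0.026,0,0,-0.427,0,-0.579,-0.463,0.026,0,0,-0.427,0,-0.579,-0.463,0.026,0,0,-0.427,0,-0.579,-0.463,0.026,0,0,-0.427,0,-0.579,-0.463,0.026,0,0,-0.427,0,-0.579,-0.463,0.026,0,0,-0.427,0,-0.579,-0.463,0.026,0,0,-0.427,0,-0.579,-0.463,0.026,0,0,-0.427,0,-0.579,-0.463,0.026,0,0,-0.427,0,-0.579,-0.463,0.026,0,0,-0.427,0,-0.579,-0.463,0.026,0,0,-0.427,0,-0.579,-0.463,0.026,0,0,-0.427,0,-0.579,-0.463,0.026,0,0,-0.427,0,-0.579,-0.463,0.026,0,0,-0.427,0,-0.579,-0.463,0.026,0,0,-0.427,0,-0.579,-0.463,0.026,0,0,-0.427,0]'
python3 - <<'E'
from m import *
st();p=snap('scene');o=get_obs()['eef_pos']
f=cv2.cvtColor(p['frame'],cv2.COLOR_RGB2BGR);
cv2.circle(f,tuple(int(round(a)) for a in proj(p,(.572,-.1385,.14))),1,(0,255,0),-1)
cv2.imwrite('pics/s2.png',cv2.resize(f[90:330,160:480],None,fx=2.5,fy=2.5,interpolation=3))
to(.572,-.138,.131,90)
E
```

```text
time_s: 3.05
eef_pos: [0.5733, -0.1365, 0.2307]
eef_rot: [0.0, -0.001, 1.0, -0.0]
wrist_force: [1.0, 0.3, 0.1]
opening: 1.003
grasp_force: 0.0
t 3.05 pos [ 0.5733 -0.1365  0.2307] yaw 90.1 F [1.  0.3 0.1] T [-0.   -0.02  0.01] op 1.003 g 0.0
shift [ 0.0014 -0.0014  0.0997] turn [-0.0002  0.0005  0.0018] q6 end~ -103.56390643947786
```

View pics/s2.png

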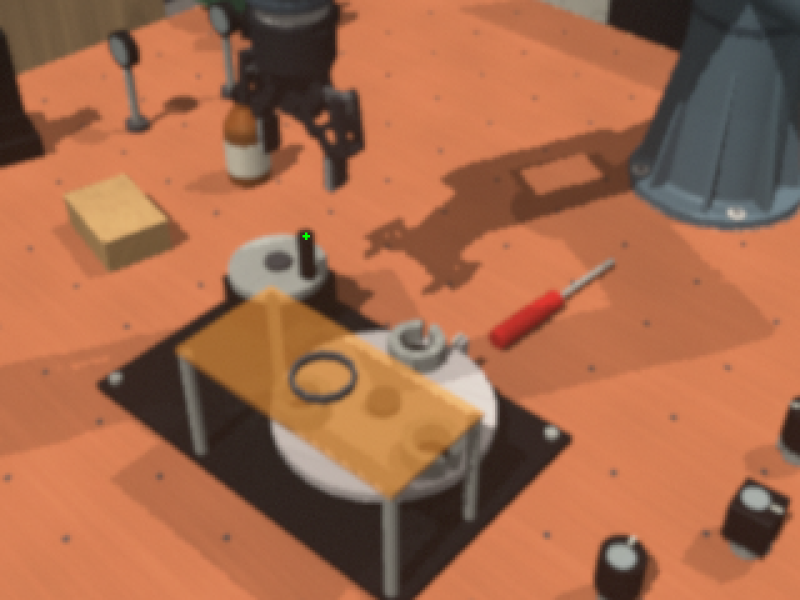

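The crank position projects onto the grip top at (306,236), so I descend and grip it.

```bash
python3 -m jog '[0.001,-0.001,0.05,0,0,0,0,0.001,-0.001,0.1,0,0,0,0,0.001,-0.001,0.1,0,0,0,0,0.001,-0.001,0.1,0,0,0,1,0.001,-0.001,0.1,0,0,0,1,0.001,-0.001,0.1,0,0,0,1,0.001,-0.001,0.1,0,0,0,1,0.001,-0.001,0.1,0,0,0,1,0.001,-0.001,0.1,0,0,0,1,0.001,-0.001,0.1,0,0,0,1]'
python3 - <<'E'
from m import *
st();o=get_obs()['eef_pos'];c=np.array([.5791,-.1785]);d=o[:2]-c;a0=np.degrees(np.arctan2(d[1],d[0]));print(a0,np.hypot(*d))
for a in np.linspace(a0,a0-100,9)[1:]:
    q=c+.040*np.array([np.cos(np.radians(a)),np.sin(np.radians(a))])-o[:2];print(round(a,1),round(-q[0],4),round(q[1],4))
E
```

```text
time_s: 4.35
eef_pos: [0.5739, -0.1413, 0.1324]
eef_rot: [0.002, 0.0, 1.0, -0.002]
wrist_force: [1.1, -7.2, 3.4]
opening: 0.195
grasp_force: 58.9
t 4.35 pos [ 0.5739 -0.1413  0.1324] yaw 89.98 F [ 1.1 -7.2  3.4] T [-1.09 -0.02  0.02] op 0.195 g 58.9
98.02458547930327 0.037580294889793954
85.5 -0.0084 0.0027
73.0 -0.0169 0.001
60.5 -0.0249 -0.0024
48.0 -0.032 -0.0075
35.5 -0.0378 -0.014
23.0 -0.0421 -0.0216
10.5 -0.0446 -0.0299
-2.0 -0.0452 -0.0386
```

```bash
python3 -m jog '[-0.0085,-0.002,0.1e-3,0,0,0,1,-0.0175,-0.0034,0,0,0,0,1,-0.0259,-0.0067,0,0,0,0,1,-0.0328,-0.0114,0,0,0,0,1,-0.039,-0.0179,0,0,0,0,1,-0.0434,-0.0251,0,0,0,0,1,-0.0462,-0.0337,0,0,0,0,1,-0.0471,-0.042,0,0,0,0,1,-0.0471,-0.042,0,0,0,0,1,-0.0471,-0.042,0,0,0,0,1]'
cat >> m.py <<'E'
def table(p,ax=(.6265,.0242),off=(0,0)):
    "fit table phase from the visible bores"
    res=[]
    for th in np.arange(0,120,.5):
        s=0
        for k in range(3):
            a=np.radians(th+120*k);g=np.array(ax)+.075*np.array([np.cos(a),np.sin(a)])
            if g[0]>ax[0]+.012: continue
            res
E
python3 - <<'E'
from m import *
st();p=snap('top','t3.png');ax=np.array([.6265,.0242])
g=ax-.075*np.array([.9977,.067]);print('load',g)
I=rect(p,g,.04,.076);m,cc,a=blob(I.mean(2)<45,(80,80));s=w(g,.04,*cc);print('sock',s,a*.25)
J=rect(p,(.6,.0),.14,.076);cv2.imwrite('pics/t3c.png',cv2.cvtColor(J,cv2.COLOR_RGB2BGR))
E
```

```text
time_s: 5.6
eef_pos: [0.6201, -0.182, 0.1324]
eef_rot: [0.001, 0.0, 1.0, -0.001]
wrist_force: [-2.4, -1.6, 7.0]
opening: 0.195
grasp_force: 59.4
t 5.6 pos [ 0.6201 -0.182   0.1324] yaw 89.99 F [-2.4 -1.6  7. ] T [-0.18  0.43 -0.01] op 0.195 g 59.4
load [0.5517 0.0192]
sock [0.5502 0.021 ] 665.75
```

View pics/t3c.png

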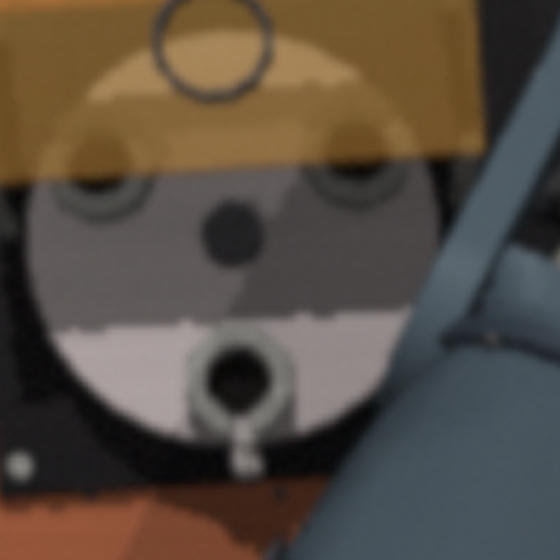

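The slot of the bottom socket (238,383) lines up with the pointer at (246,460), so I release the crank and go to the far round holder.

```bash
python3 -m jog '[0,0,0,0,0,0,0,0,0,0,0,0,0,0,0,0,0,0,0,0,0,0,0,0,0,0,0,0,0,0,-0.05,0,0,0,0,0,0,-0.1,0,0,0,0,0.003,0.06,-0.1,0,0,0,0,0.003,0.465,-0.1,0,0,0,0,0.003,0.465,-0.1,0,0,0,0,0.003,0.465,-0.1,0,0,0,0,0.003,0.465,-0.1,0,0,0,0,0.003,0.465,-0.1,0,0,0,0,0.003,0.465,-0.1,0,0,0,0,0.003,0.465,-0.1,0,0,0,0,0.003,0.465,-0.1,0,0,0,0,0.003,0.465,-0.1,0,0,0,0]'
cat > look.py <<'E'
from m import *
import sys
st();p=snap('top');q=snap('scene')
for n in ['square_head','round_a_head']:
    for nm,P in (('top',p),('scene',q)):
        for r in spot_in(P,n): print(nm,n,np.round(r['xyz'],3),round(r['confidence'],2))
G=[(.616,.285),(.4886,.332),(.358,.317)]
for n,g in zip(['far','sq','near'],G):
    try: print(n,*holders(p,[g])[0])
    except Exception as e: print(n,'hidden',e)
E
python3 look.py; python3 -c "
from m import *
to(.6165,.284,.051,90)"
```

```text
time_s: 7.65
eef_pos: [0.6164, 0.2837, 0.23]
eef_rot: [-0.0, -0.0, 1.0, -0.0]
wrist_force: [-0.0, -0.6, 0.3]
opening: 1.005
grasp_force: 0.0
t 7.65 pos [0.6164 0.2837 0.23  ] yaw 90.01 F [-0.  -0.6  0.3] T [0.01 0.01 0.02] op 1.005 g 0.0
top square_head [0.485 0.314 0.056] 0.47
scene square_head [0.504 0.335 0.058] 0.75
scene round_a_head [0.37  0.314 0.048] 0.98
far [0.6155 0.2852] -171.70762213602362 479.75 9.613982965067235
sq [0.4862 0.3251] nan 147.5 nan
near hidden min() iterable argument is empty
shift [0.0003 0.0008 0.1794] turn [-0.      0.0001 -0.0013] q6 end~ -65.26612818532084m.py:23: RuntimeWarning: invalid value encountered in scalar divide
  du=(wt*(xx-c[0])).sum()/wt.sum();dv=(wt*(yy-c[1])).sum()/wt.sum()
```

```bash
python3 -m jog '[0,0,0.06,0,0,0,0,0,0,0.12,0,0,0,0,0,0,0.179,0,0,0,0,0,0,0.179,0,0,0,0,0,0,0.179,0,0,0,1,0,0,0.179,0,0,0,1,0,0,0.179,0,0,0,1,0,0,0.179,0,0,0,1,0,0,0.179,0,0,0,1,0,0,0.179,0,0,0,1]'; python3 -c "
from m import *
st()"; python3 -m jog '[0,0,0,0,0,0,0,0,0,0,0,0,0,0,0,0,0,0,0,0,0,0,0,0,0,0,0,0,0,0,0,0,0,1.571,0,0,0,0,0,0,1.571,0,0,0,0,0,0,1.571,0,0,0,0,0,0,1.571,0,0,0,0,0,0,1.571,0,0,0,0,0,0,1.571,0,0,0,0,0,0,1.571,0,0,0,0,0,0,1.571,0,0,0,0,0,0,1.571,0,0,0,0,0,0,1.571,0,0,0,0,0,0,1.571,1,0,0,0,0,0,1.571,1,0,0,0,0,0,1.571,1,0,0,0,0,0,1.571,1,0,0,0,0,0,1.571,1]';python3 -c "
from m import *
st()"
```

```text
time_s: 9.2
eef_pos: [0.6188, 0.2848, 0.0552]
eef_rot: [0.003, -0.0, 1.0, 0.001]
wrist_force: [-0.5, -0.7, 7.1]
opening: 0.453
grasp_force: 59.6
t 9.2 pos [0.6188 0.2848 0.0552] yaw 90.01 F [-0.5 -0.7  7.1] T [-0.07  0.1   0.03] op 0.453 g 59.6
time_s: 11.58
eef_pos: [0.6166, 0.2844, 0.0515]
eef_rot: [0.0, 0.707, 0.707, 0.0]
wrist_force: [0.3, -0.4, 2.2]
opening: 0.455
grasp_force: 60.3
t 11.57 pos [0.6166 0.2844 0.0515] yaw 0.01 F [ 0.3 -0.4  2.2] T [-0.   -0.03  0.04] op 0.455 g 60.3
```

```bash
python3 -m jog '[0,0,-0.06,0,0,0,1,0,0,-0.12,0,0,0,1,0,0,-0.178,0,0,0,1,-0.266,-0.0645,-0.178,0,0,0.082,1,-0.266,-0.0645,-0.178,0,0,0.082,1,-0.266,-0.0645,-0.178,0,0,0.082,1,-0.266,-0.0645,-0.178,0,0,0.082,1,-0.266,-0.0645,-0.178,0,0,0.082,1,-0.266,-0.0645,-0.178,0,0,0.082,1,-0.266,-0.0645,-0.13,0,0,0.082,1,-0.266,-0.0645,-0.09,0,0,0.082,1,-0.266,-0.0645,-0.09,0,0,0.082,1,-0.266,-0.0645,-0.09,0,0,0.082,1]'
python3 - <<'E'
from m import *
st();p=snap('scene')
f=cv2.cvtColor(p['frame'],cv2.COLOR_RGB2BGR)
cv2.imwrite('pics/s4.png',cv2.resize(f[150:300,240:440],None,fx=4,fy=4,interpolation=3))
E
```

```text
time_s: 13.2
eef_pos: [0.5529, 0.0189, 0.1426]
eef_rot: [0.001, 0.735, 0.678, 0.001]
wrist_force: [0.6, 0.3, -1.1]
opening: 0.452
grasp_force: 60.9
t 13.2 pos [0.5529 0.0189 0.1426] yaw -4.64 F [ 0.6  0.3 -1.1] T [ 0.   -0.01  0.03] op 0.452 g 60.9
```

View pics/s4.png

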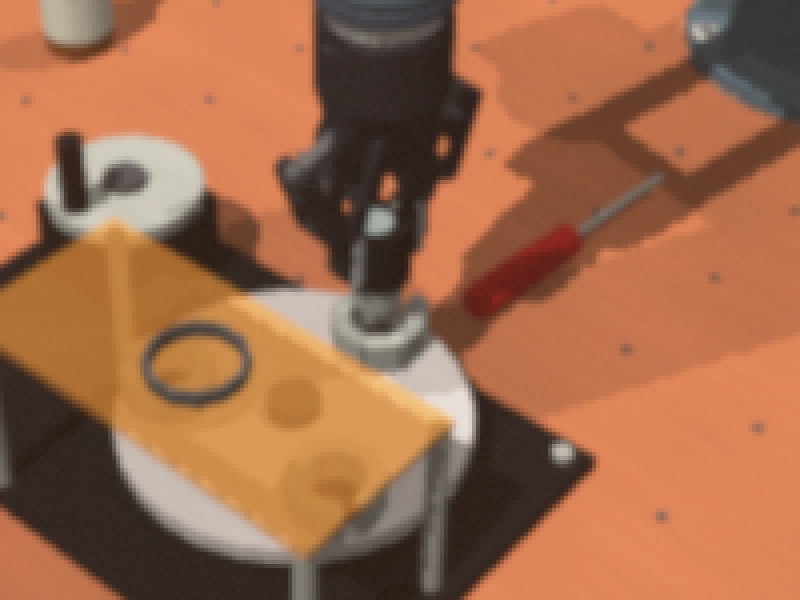

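The holder hangs centred over the collar at (380,330). I go down and feel for contact.

```bash
python3 -m jog '[0,0,0.008,0,0,0,1,0,0,0.013,0,0,0,1,0,0,0.017,0,0,0,1,0,0,0.021,0,0,0,1,0,0,0.024,0,0,0,1,0,0,0.024,0,0,0,1]'; python3 -c "
from m import *
st()"
```

```text
time_s: 14.0
eef_pos: [0.5517, 0.0183, 0.1169]
eef_rot: [-0.0, 0.736, 0.678, -0.0]
wrist_force: [1.0, -0.3, -0.8]
opening: 0.452
grasp_force: 60.9
t 14.0 pos [0.5517 0.0183 0.1169] yaw -4.7 F [ 1.  -0.3 -0.8] T [ 0.02  0.01 -0.01] op 0.452 g 60.9
```

```bash
python3 -m jog '[0,0,0.004,0,0,0,1,0,0,0.008,0,0,0,1,0,0,0.0105,0,0,0,1,0,0,0.0105,0,0,0,1]'; python3 -c "
from m import *
st()"
```

```text
time_s: 14.5
eef_pos: [0.5518, 0.0183, 0.1074]
eef_rot: [-0.0, 0.735, 0.678, -0.0]
wrist_force: [-3.1, 1.1, 6.3]
opening: 0.451
grasp_force: 61.7
t 14.5 pos [0.5518 0.0183 0.1074] yaw -4.69 F [-3.1  1.1  6.3] T [ 0.05  0.61 -0.02] op 0.451 g 61.7
```

```bash
python3 -m jog '[0,0,0,0,0,0,0,0,0,0,0,0,0,0,0,0,0,0,0,0,0,0,0,0,0,0,0,0,0,0,-0.03,0,0,0,0,0,0,-0.08,0,0,0,0,0,0,-0.123,0,0,0,0,0,0,-0.123,0,0,0,0]'
python3 - <<'E'
from m import *
st();to(.6201,-.181,.23,0)
p=snap('scene','s5.png');
for n in ['round_a_head','square_head','crank']:
  for r in spot_in(p,n): print(n,np.round(r['xyz'],3),round(r['confidence'],2))
E
```

```text
time_s: 15.5
eef_pos: [0.5544, 0.0179, 0.2342]
eef_rot: [0.003, 0.735, 0.678, 0.003]
wrist_force: [0.7, 0.8, -0.4]
opening: 1.001
grasp_force: 0.0
t 15.5 pos [0.5544 0.0179 0.2342] yaw -4.69 F [ 0.7  0.8 -0.4] T [-0.01 -0.03  0.05] op 1.001 g 0.0
shift [-0.1929  0.0817  0.005 ] turn [ 0.0083  0.0012 -0.0819] q6 end~ -16.27191263986121
round_a_head [0.371 0.317 0.048] 0.81
square_head [0.499 0.336 0.062] 0.76
```

```bash
python3 -m jog '[-0.193,0.082,0,0,0,-0.082,0,-0.193,0.082,0,0,0,-0.082,0,-0.193,0.082,0,0,0,-0.082,0,-0.193,0.082,0,0,0,-0.082,0,-0.193,0.082,0,0,0,-0.082,0,-0.193,0.082,0.05,0,0,-0.082,0,-0.193,0.082,0.099,0,0,-0.082,0,-0.193,0.082,0.099,0,0,-0.082,0,-0.193,0.082,0.099,0,0,-0.082,1,-0.193,0.082,0.099,0,0,-0.082,1,-0.193,0.082,0.099,0,0,-0.082,1,-0.193,0.082,0.099,0,0,-0.082,1,-0.193,0.082,0.099,0,0,-0.082,1,-0.193,0.082,0.099,0,0,-0.082,1,-0.193,0.082,0.099,0,0,-0.082,1]'
python3 - <<'E'
from m import *
st();p=snap('scene')
f=cv2.cvtColor(p['frame'],cv2.COLOR_RGB2BGR)
cv2.imwrite('pics/s6.png',cv2.resize(f[150:350,220:510],None,fx=2.75,fy=2.75,interpolation=3))
E
```

```text
time_s: 17.58
eef_pos: [0.6185, -0.181, 0.1323]
eef_rot: [0.001, 0.707, 0.707, 0.0]
wrist_force: [-1.8, 0.9, 6.0]
opening: 0.195
grasp_force: 58.4
t 17.57 pos [ 0.6185 -0.181   0.1323] yaw -0.0 F [-1.8  0.9  6. ] T [0.14 0.3  0.03] op 0.195 g 58.4
```

View pics/s6.png

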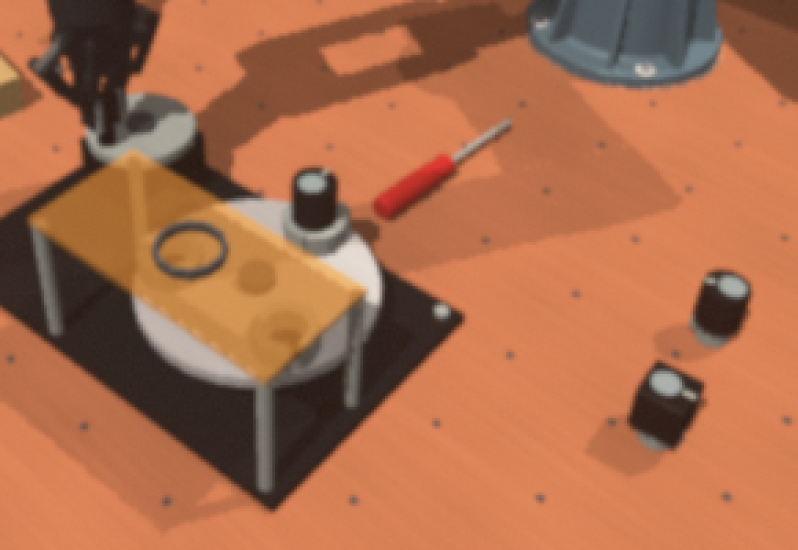

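The first round holder sits home at (315,200). I crank two turns anticlockwise.

```bash
python3 -m jog '[0.0124,-0.002,0,0,0,0,1,0.0235,-0.0076,0,0,0,0,1,0.0324,-0.0165,0,0,0,0,1,0.038,-0.0276,0,0,0,0,1,0.04,-0.04,0,0,0,0,1,0.038,-0.0524,0,0,0,0,1,0.0324,-0.0635,0,0,0,0,1,0.0235,-0.0724,0,0,0,0,1,0.0124,-0.078,0,0,0,0,1,0,-0.08,0,0,0,0,1,-0.0124,-0.078,0,0,0,0,1,-0.0235,-0.0724,0,0,0,0,1,-0.0324,-0.0635,0,0,0,0,1,-0.038,-0.0524,0,0,0,0,1,-0.04,-0.04,0,0,0,0,1,-0.038,-0.0276,0,0,0,0,1,-0.0324,-0.0165,0,0,0,0,1,-0.0235,-0.0076,0,0,0,0,1,-0.0124,-0.002,0,0,0,0,1,0,0,0,0,0,0,1]'; python3 -m jog '[0.0124,-0.002,0,0,0,0,1,0.0235,-0.0076,0,0,0,0,1,0.0324,-0.0165,0,0,0,0,1,0.038,-0.0276,0,0,0,0,1,0.04,-0.04,0,0,0,0,1,0.038,-0.0524,0,0,0,0,1,0.0324,-0.0635,0,0,0,0,1,0.0235,-0.0724,0,0,0,0,1,0.0124,-0.078,0,0,0,0,1,0,-0.08,0,0,0,0,1,-0.0124,-0.078,0,0,0,0,1,-0.0235,-0.0724,0,0,0,0,1,-0.0324,-0.0635,0,0,0,0,1,-0.038,-0.0524,0,0,0,0,1,-0.04,-0.04,0,0,0,0,1,-0.038,-0.0276,0,0,0,0,1,-0.0324,-0.0165,0,0,0,0,1,-0.0235,-0.0076,0,0,0,0,1,-0.0124,-0.002,0,0,0,0,1,0,0,0,0,0,0,1]'; python3 look.py
python3 - <<'E'
from m import *
p=snap('top');g=(.5515,.02)
I=rect(p,g,.04,.076);m,cc,a=blob(I.mean(2)<45,(80,80));print('sock',w(g,.04,*cc),a*.25)
E
```

```text
time_s: 20.12
eef_pos: [0.6185, -0.1808, 0.1322]
eef_rot: [0.001, 0.707, 0.707, -0.0]
wrist_force: [-3.6, -2.3, 9.4]
opening: 0.194
grasp_force: 59.6
time_s: 22.62
eef_pos: [0.6186, -0.1808, 0.1323]
eef_rot: [0.001, 0.707, 0.707, -0.0]
wrist_force: [-3.9, -1.1, 9.8]
opening: 0.191
grasp_force: 59.6
t 22.62 pos [ 0.6186 -0.1808  0.1323] yaw 0.01 F [-3.9 -1.1  9.8] T [-0.49  0.76 -0.03] op 0.191 g 59.6
top square_head [0.488 0.323 0.06 ] 0.76
scene square_head [0.505 0.335 0.058] 0.75
top round_a_head [0.361 0.304 0.06 ] 0.53
scene round_a_head [0.37  0.316 0.049] 0.79
scene round_a_head [0.506 0.338 0.062] 0.53
far hidden min() iterable argument is empty
sq [0.4884 0.3313] 95.99783334115921 505.75 16.550075777454044
near [0.3587 0.3172] -67.87421687873655 481.5 14.406952103711419
sock [0.5503 0.0204] 663.5
```

```bash
python3 -m jog '[0,0,0,0,0,0,0,0,0,0,0,0,0,0,0,0,0,0,0,0,0,0,0,0,0,0,0,0,0,0,-0.05,0,0,0,0,0,0,-0.1,0,0,0,0,0.497,-0.26,-0.1,0,0,0,0,0.497,-0.26,-0.1,0,0,0,0,0.497,-0.26,-0.1,0,0,0,0,0.497,-0.26,-0.1,0,0,0,0,0.497,-0.26,-0.1,0,0,0,0,0.497,-0.26,-0.1,0,0,0,0,0.497,-0.26,-0.1,0,0,0,0,0.497,-0.26,-0.1,0,0,0,0,0.497,-0.26,-0.1,0,0,0,0,0.497,-0.26,-0.1,0,0,0,0,0.497,-0.26,-0.1,0,0,0,0]'; python3 look.py; python3 -c "
from m import *
to(.3595,.316,.051,0)"
```

```text
time_s: 25.1
eef_pos: [0.3578, 0.3162, 0.2307]
eef_rot: [0.0, 0.707, 0.708, -0.0]
wrist_force: [0.2, -0.2, -0.4]
opening: 0.998
grasp_force: 0.0
t 25.1 pos [0.3578 0.3162 0.2307] yaw 0.07 F [ 0.2 -0.2 -0.4] T [-0.03  0.01 -0.03] op 0.998 g 0.0
top square_head [0.491 0.324 0.058] 0.67
scene square_head [0.503 0.336 0.057] 0.83
top round_a_head [0.361 0.304 0.062] 0.48
scene round_a_head [0.369 0.315 0.047] 0.7
scene round_a_head [ 0.584 -0.174  0.084] 0.55
scene round_a_head [0.4   0.014 0.019] 0.25
far hidden min() iterable argument is empty
sq [0.4885 0.3313] 96.21615988606676 507.25 16.57745686343192
near [0.3587 0.3173] -67.91842340562405 480.25 14.67966277376338
shift [0.0007 0.0009 0.1798] turn [ 0.      0.0001 -0.0023] q6 end~ 41.31542601916555
```

```bash
python3 -m jog '[0,0.001,0.06,0,0,0,0,0,0.001,0.12,0,0,0,0,0,0.001,0.179,0,0,0,0,0,0.001,0.179,0,0,0,0,0,0.001,0.179,0,0,0,1,0,0.001,0.179,0,0,0,1,0,0.001,0.179,0,0,0,1,0,0.001,0.179,0,0,0,1,0,0.001,0.179,0,0,0,1,0,0.001,0.179,0,0,0,1]'; python3 -m jog '[0,0,0,0,0,0,0,0,0,0,0,0,0,0,0,0,0,0,0,0,0,0,0,0,0,0,0,0,0,0,0,0,0,-1.571,0,0,0,0,0,0,-1.571,0,0,0,0,0,0,-1.571,0,0,0,0,0,0,-1.571,0,0,0,0,0,0,-1.571,0,0,0,0,0,0,-1.571,0,0,0,0,0,0,-1.571,0,0,0,0,0,0,-1.571,0,0,0,0,0,0,-1.571,0,0,0,0,0,0,-1.571,0,0,0,0,0,0,-1.571,1,0,0,0,0,0,-1.571,1,0,0,0,0,0,-1.571,1,0,0,0,0,0,-1.571,1,0,0,0,0,0,-1.571,1]';python3 -c "
from m import *
st();to(.552,.0185,.1426,-18.6)"
```

```text
time_s: 26.65
eef_pos: [0.3609, 0.3174, 0.0548]
eef_rot: [0.001, 0.707, 0.707, 0.003]
wrist_force: [-1.2, -0.2, 8.4]
opening: 0.453
grasp_force: 59.3
time_s: 29.02
eef_pos: [0.3591, 0.3163, 0.052]
eef_rot: [0.0, -0.0, 1.0, 0.0]
wrist_force: [-1.1, -0.0, 3.3]
opening: 0.453
grasp_force: 60.2
t 29.02 pos [0.3591 0.3163 0.052 ] yaw 90.0 F [-1.1 -0.   3.3] T [-0.11  0.01  0.01] op 0.453 g 60.2
shift [-0.1929 -0.2978 -0.0905] turn [0.0006 0.0002 1.8955] q6 end~ 20.519520520378414
```

```bash
python3 -m jog '[0,0,-0.06,0,0,0,1,0,0,-0.12,0,0,0,1,0,0,-0.178,0,0,0,1,-0.193,-0.298,-0.178,0,0,1.8955,1,-0.193,-0.298,-0.178,0,0,1.8955,1,-0.193,-0.298,-0.178,0,0,1.8955,1,-0.193,-0.298,-0.178,0,0,1.8955,1,-0.193,-0.298,-0.178,0,0,1.8955,1,-0.193,-0.298,-0.178,0,0,1.8955,1,-0.193,-0.298,-0.178,0,0,1.8955,1,-0.193,-0.298,-0.178,0,0,1.8955,1,-0.193,-0.298,-0.178,0,0,1.8955,1,-0.193,-0.298,-0.178,0,0,1.8955,1,-0.193,-0.298,-0.178,0,0,1.8955,1,-0.193,-0.298,-0.13,0,0,1.8955,1,-0.193,-0.298,-0.09,0,0,1.8955,1,-0.193,-0.298,-0.09,0,0,1.8955,1,-0.193,-0.298,-0.09,0,0,1.8955,1]'; python3 -c "
from m import *
st();to(.552,.0185,.1426,-18.6)"
```

```text
time_s: 31.28
eef_pos: [0.5528, 0.0182, 0.1431]
eef_rot: [0.001, 0.812, 0.584, 0.001]
wrist_force: [0.7, -0.1, -0.7]
opening: 0.456
grasp_force: 60.7
t 31.27 pos [0.5528 0.0182 0.1431] yaw -18.51 F [ 0.7 -0.1 -0.7] T [0.02 0.01 0.01] op 0.456 g 60.7
shift [ 0.0001 -0.0009  0.0005] turn [ 0.0015 -0.0002  0.0016] q6 end~ 20.519520520378414
```

```bash
python3 -m jog '[0,0,0.008,0,0,0,1,0,0,0.013,0,0,0,1,0,0,0.017,0,0,0,1,0,0,0.021,0,0,0,1,0,0,0.025,0,0,0,1,0,0,0.025,0,0,0,1]'; python3 -c "
from m import *
st()"
```

```text
time_s: 32.02
eef_pos: [0.5516, 0.0183, 0.1163]
eef_rot: [-0.0, 0.812, 0.584, -0.0]
wrist_force: [0.4, -0.8, -1.7]
opening: 0.455
grasp_force: 60.7
t 32.02 pos [0.5516 0.0183 0.1163] yaw -18.59 F [ 0.4 -0.8 -1.7] T [0.04 0.01 0.03] op 0.455 g 60.7
```

```bash
python3 -m jog '[0,0,0.004,0,0,0,1,0,0,0.008,0,0,0,1,0,0,0.011,0,0,0,1,0,0,0.011,0,0,0,1]'; python3 -c "
from m import *
st()"
```

```text
time_s: 32.52
eef_pos: [0.552, 0.0183, 0.1079]
eef_rot: [0.0, 0.812, 0.584, -0.0]
wrist_force: [-9.5, 0.4, 18.5]
opening: 0.453
grasp_force: 63.0
t 32.52 pos [0.552  0.0183 0.1079] yaw -18.57 F [-9.5  0.4 18.5] T [ 0.1   1.5  -0.09] op 0.453 g 63.0
```

```bash
python3 -m jog '[0,0,0,0,0,0,0,0,0,0,0,0,0,0,0,0,0,0,0,0,0,0,0,0,0,0,0,0,0,0,-0.04,0,0,0,0,0,0,-0.09,0,0,0,0,0,0,-0.123,0,0,0,0,-0.167,0.128,-0.123,0,0,-0.325,0,-0.167,0.128,-0.123,0,0,-0.325,0,-0.167,0.128,-0.123,0,0,-0.325,0,-0.167,0.128,-0.123,0,0,-0.325,0,-0.167,0.128,-0.123,0,0,-0.325,0,-0.167,0.128,-0.075,0,0,-0.325,0,-0.167,0.128,-0.025,0,0,-0.325,0,-0.167,0.128,-0.025,0,0,-0.325,0,-0.167,0.128,-0.025,0,0,-0.325,1,-0.167,0.128,-0.025,0,0,-0.325,1,-0.167,0.128,-0.025,0,0,-0.325,1,-0.167,0.128,-0.025,0,0,-0.325,1,-0.167,0.128,-0.025,0,0,-0.325,1]'; python3 -m jog '[0,0,0,0,0,0,1,0,0,0,0,0,0,1]'
python3 - <<'E'
from m import *
st();p=snap('scene')
f=cv2.cvtColor(p['frame'],cv2.COLOR_RGB2BGR)
cv2.imwrite('pics/s7.png',cv2.resize(f[150:350,220:510],None,fx=2.75,fy=2.75,interpolation=3))
E
```

```text
time_s: 35.02
eef_pos: [0.6189, -0.1811, 0.1326]
eef_rot: [-0.001, 0.707, 0.707, -0.001]
wrist_force: [-8.7, 0.7, 12.1]
opening: 0.192
grasp_force: 58.5
time_s: 35.28
eef_pos: [0.6189, -0.1812, 0.1326]
eef_rot: [-0.001, 0.707, 0.707, -0.001]
wrist_force: [-10.4, 1.3, 10.9]
opening: 0.194
grasp_force: 58.5
t 35.27 pos [ 0.6189 -0.1812  0.1326] yaw 0.03 F [-10.4   1.3  10.9] T [ 0.18  1.56 -0.  ] op 0.194 g 58.5
```

View pics/s7.png

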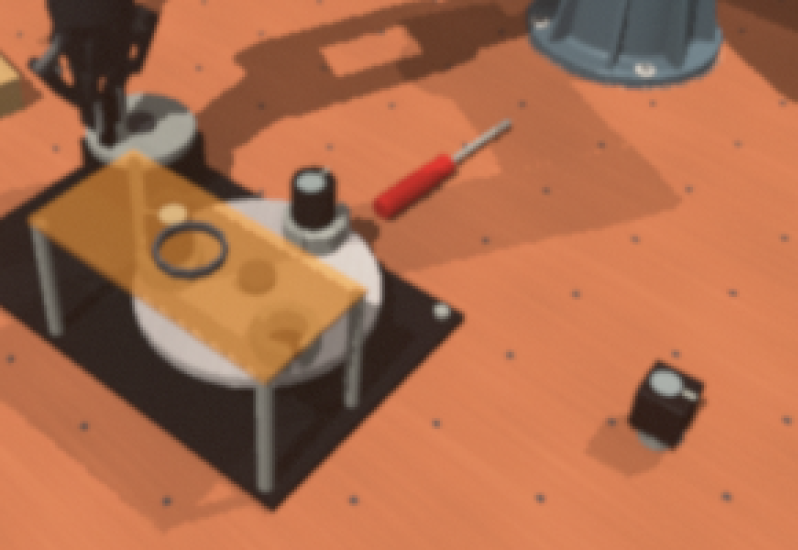

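The second round holder is home at (315,200) and the first is visible under the guard at (172,215). I crank two more turns, with a 3 mm radial correction.

```bash
python3 -m jog '[0.0124,-0.005,0,0,0,0,1,0.0235,-0.0106,0,0,0,0,1,0.0324,-0.0195,0,0,0,0,1,0.038,-0.0306,0,0,0,0,1,0.04,-0.043,0,0,0,0,1,0.038,-0.0554,0,0,0,0,1,0.0324,-0.0665,0,0,0,0,1,0.0235,-0.0754,0,0,0,0,1,0.0124,-0.081,0,0,0,0,1,0,-0.083,0,0,0,0,1,-0.0124,-0.081,0,0,0,0,1,-0.0235,-0.0754,0,0,0,0,1,-0.0324,-0.0665,0,0,0,0,1,-0.038,-0.0554,0,0,0,0,1,-0.04,-0.043,0,0,0,0,1,-0.038,-0.0306,0,0,0,0,1,-0.0324,-0.0195,0,0,0,0,1,-0.0235,-0.0106,0,0,0,0,1,-0.0124,-0.005,0,0,0,0,1,0,-0.003,0,0,0,0,1]'; python3 -m jog '[0.0124,-0.002,0,0,0,0,1,0.0235,-0.0076,0,0,0,0,1,0.0324,-0.0165,0,0,0,0,1,0.038,-0.0276,0,0,0,0,1,0.04,-0.04,0,0,0,0,1,0.038,-0.0524,0,0,0,0,1,0.0324,-0.0635,0,0,0,0,1,0.0235,-0.0724,0,0,0,0,1,0.0124,-0.078,0,0,0,0,1,0,-0.08,0,0,0,0,1,-0.0124,-0.078,0,0,0,0,1,-0.0235,-0.0724,0,0,0,0,1,-0.0324,-0.0635,0,0,0,0,1,-0.038,-0.0524,0,0,0,0,1,-0.04,-0.04,0,0,0,0,1,-0.038,-0.0276,0,0,0,0,1,-0.0324,-0.0165,0,0,0,0,1,-0.0235,-0.0076,0,0,0,0,1,-0.0124,-0.002,0,0,0,0,1,0,0,0,0,0,0,1]'; python3 look.py
python3 - <<'E'
from m import *
p=snap('top');g=(.5515,.02)
I=rect(p,g,.04,.076);m,cc,a=blob(I.mean(2)<45,(80,80));print('sock',w(g,.04,*cc),a*.25)
E
```

```text
time_s: 37.83
eef_pos: [0.6185, -0.1811, 0.1326]
eef_rot: [0.002, 0.707, 0.707, 0.0]
wrist_force: [-1.9, -1.9, 8.8]
opening: 0.192
grasp_force: 59.7
time_s: 40.33
eef_pos: [0.6184, -0.1811, 0.1326]
eef_rot: [0.002, 0.707, 0.707, 0.0]
wrist_force: [-1.0, -3.2, 9.2]
opening: 0.194
grasp_force: 59.7
t 40.33 pos [ 0.6184 -0.1811  0.1326] yaw 0.03 F [-1.  -3.2  9.2] T [-0.41  0.39  0.02] op 0.194 g 59.7
top square_head [0.453 0.308 0.061] 0.66
top square_head [0.647 0.02  0.075] 0.45
top square_head [ 0.6   -0.203  0.084] 0.24
scene square_head [0.468 0.323 0.059] 0.9
far hidden min() iterable argument is empty
sq [0.4562 0.3147] 108.75503623704105 360.25 16.005676016891904
near [0.3208 0.3361] -74.37909023991283 16.0 15.611797654904699
sock [0.5502 0.0199] 675.5
```

The square holder has been knocked aside, so I measure it again.

Run:
```python
from m import *
p=snap('top');g=holders(p,[(.4562,.3147)])[0];print(*g);g=holders(p,[g[0]])[0];print(*g)
I=rect(p,g[0],.05,.062);cv2.imwrite('pics/sq.png',cv2.cvtColor(cv2.resize(I,None,fx=2,fy=2),cv2.COLOR_RGB2BGR))
```

```text
[0.4532 0.3147] 98.75573630891401 504.0 16.75614699241712
[0.4532 0.3147] 98.92221243419687 503.5 16.77967784012609
```

View pics/sq.png

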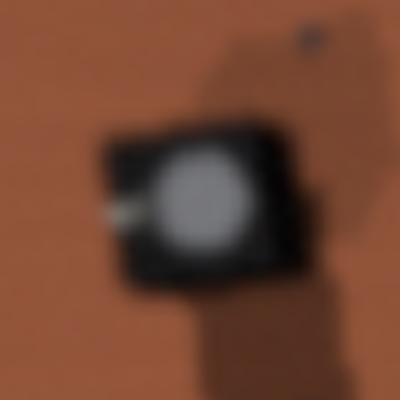

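It is upright at (200,200), with the key about 97° from +x. Squeezing will align its faces, so I release the crank and go there.

```bash
python3 -m jog '[0,0,0,0,0,0,0,0,0,0,0,0,0,0,0,0,0,0,0,0,0,0,0,0,0,0,0,0,0,0,-0.05,0,0,0,0,0,0,-0.1,0,0,0,0,0.495,-0.165,-0.1,0,0,-1.693,0,0.495,-0.165,-0.1,0,0,-1.693,0,0.495,-0.165,-0.1,0,0,-1.693,0,0.495,-0.165,-0.1,0,0,-1.693,0,0.495,-0.165,-0.1,0,0,-1.693,0,0.495,-0.165,-0.1,0,0,-1.693,0,0.495,-0.165,-0.1,0,0,-1.693,0,0.495,-0.165,-0.1,0,0,-1.693,0,0.495,-0.165,-0.1,0,0,-1.693,0,0.495,-0.165,-0.1,0,0,-1.693,0,0.495,-0.165,-0.1,0,0,-1.693,0]'; python3 -c "
from m import *
to(.454,.3137,.051,97);p=snap('top');print(*holders(p,[(.4532,.3147)])[0])"
```

```text
time_s: 42.85
eef_pos: [0.452, 0.3134, 0.2307]
eef_rot: [-0.0, -0.06, 0.998, -0.0]
wrist_force: [-0.3, -0.4, 0.4]
opening: 0.998
grasp_force: 0.0
shift [-0.0021  0.0001  0.1797] turn [-0.0004 -0.0002 -0.0026] q6 end~ -62.35672279788561
[0.4507 0.3145] 90.71103048175634 399.75 16.647262199647887
```

```bash
python3 -m jog '[-0.001,0,0.06,0,0,0,0,-0.001,0,0.12,0,0,0,0,-0.001,0,0.179,0,0,0,0,-0.001,0,0.179,0,0,0,0,-0.001,0,0.179,0,0,0,1,-0.001,0,0.179,0,0,0,1,-0.001,0,0.179,0,0,0,1,-0.001,0,0.179,0,0,0,1,-0.001,0,0.179,0,0,0,1,-0.001,0,0.179,0,0,0,1]'; python3 -m jog '[0,0,0,0,0,0,0,0,0,0,0,0,0,0,0,0,0,0,0,0,0,0,0,0,0,0,0,0,0,0,0,0,0,1.571,0,0,0,0,0,0,1.571,0,0,0,0,0,0,1.571,0,0,0,0,0,0,1.571,0,0,0,0,0,0,1.571,0,0,0,0,0,0,1.571,0,0,0,0,0,0,1.571,0,0,0,0,0,0,1.571,0,0,0,0,0,0,1.571,0,0,0,0,0,0,1.571,0,0,0,0,0,0,1.571,1,0,0,0,0,0,1.571,1,0,0,0,0,0,1.571,1,0,0,0,0,0,1.571,1,0,0,0,0,0,1.571,1]';python3 -c "
from m import *
st();to(.552,.0183,.1426,93.9)"
```

```text
time_s: 44.15
eef_pos: [0.455, 0.3151, 0.055]
eef_rot: [0.003, -0.061, 0.998, 0.001]
wrist_force: [-0.3, -1.0, 6.8]
opening: 0.459
grasp_force: 59.6
time_s: 46.52
eef_pos: [0.4529, 0.3143, 0.0519]
eef_rot: [0.0, 0.662, 0.749, 0.0]
wrist_force: [-0.7, -0.4, 2.1]
opening: 0.461
grasp_force: 60.4
t 46.52 pos [0.4529 0.3143 0.0519] yaw 7.03 F [-0.7 -0.4  2.1] T [-0.02  0.   -0.  ] op 0.461 g 60.4
shift [-0.3059  0.0622 -0.0906] turn [ 0.0003  0.0002 -1.5162] q6 end~ -92.00121577946588
```

```bash
python3 -m jog '[0,0,-0.06,0,0,0,1,0,0,-0.12,0,0,0,1,0,0,-0.178,0,0,0,1,-0.306,0.062,-0.178,0,0,-1.516,1,-0.306,0.062,-0.178,0,0,-1.516,1,-0.306,0.062,-0.178,0,0,-1.516,1,-0.306,0.062,-0.178,0,0,-1.516,1,-0.306,0.062,-0.178,0,0,-1.516,1,-0.306,0.062,-0.178,0,0,-1.516,1,-0.306,0.062,-0.178,0,0,-1.516,1,-0.306,0.062,-0.178,0,0,-1.516,1,-0.306,0.062,-0.178,0,0,-1.516,1,-0.306,0.062,-0.178,0,0,-1.516,1,-0.306,0.062,-0.13,0,0,-1.516,1,-0.306,0.062,-0.09,0,0,-1.516,1,-0.306,0.062,-0.09,0,0,-1.516,1,-0.306,0.062,-0.09,0,0,-1.516,1]';  python3 -m jog '[0,0,0.008,0,0,0,1,0,0,0.013,0,0,0,1,0,0,0.017,0,0,0,1,0,0,0.021,0,0,0,1,0,0,0.025,0,0,0,1,0,0,0.025,0,0,0,1]'; python3 -c "
from m import *
st()"
```

```text
time_s: 48.65
eef_pos: [0.5526, 0.018, 0.1432]
eef_rot: [0.001, -0.033, 0.999, -0.0]
wrist_force: [1.2, 0.4, -0.7]
opening: 0.462
grasp_force: 61.0
time_s: 49.4
eef_pos: [0.5514, 0.0181, 0.1163]
eef_rot: [-0.0, -0.034, 0.999, 0.0]
wrist_force: [0.3, 0.7, -1.5]
opening: 0.459
grasp_force: 61.0
t 49.4 pos [0.5514 0.0181 0.1163] yaw 93.88 F [ 0.3  0.7 -1.5] T [-0.05  0.03  0.  ] op 0.459 g 61.0
```

```bash
python3 -m jog '[0,0,0.004,0,0,0,1,0,0,0.008,0,0,0,1,0,0,0.0105,0,0,0,1,0,0,0.0105,0,0,0,1]' && python3 -m jog '[0,0,0,0,0,0,0,0,0,0,0,0,0,0,0,0,0,0,0,0,0,0,0,0,0,0,0,0,0,0,-0.04,0,0,0,0,0,0,-0.09,0,0,0,0,0,0,-0.123,0,0,0,0,-0.053,-0.203,-0.123,0,0,0.068,0,-0.053,-0.203,-0.123,0,0,0.068,0,-0.053,-0.203,-0.123,0,0,0.068,0,-0.053,-0.203,-0.123,0,0,0.068,0,-0.053,-0.203,-0.123,0,0,0.068,0]'
python3 - <<'E'
from m import *
st();to(.6185,-.181,.131,90);p=snap('scene')
f=cv2.cvtColor(p['frame'],cv2.COLOR_RGB2BGR)
cv2.imwrite('pics/s8.png',cv2.resize(f[150:350,220:510],None,fx=2.75,fy=2.75,interpolation=3))
E
```

```text
time_s: 49.9
eef_pos: [0.5517, 0.0181, 0.1079]
eef_rot: [-0.0, -0.034, 0.999, -0.0]
wrist_force: [-7.0, 0.6, 14.0]
opening: 0.458
grasp_force: 62.6
time_s: 51.4
eef_pos: [0.6181, -0.1821, 0.2287]
eef_rot: [-0.0, 0.001, 1.0, 0.0]
wrist_force: [0.2, 0.5, -0.1]
opening: 0.998
grasp_force: 0.0
t 51.4 pos [ 0.6181 -0.1821  0.2287] yaw 89.85 F [ 0.2  0.5 -0.1] T [-0.   -0.02  0.02] op 0.998 g 0.0
shift [-0.0004  0.001   0.0977] turn [ 0.0006 -0.0008 -0.0025] q6 end~ -106.311771251582
```

View pics/s8.png

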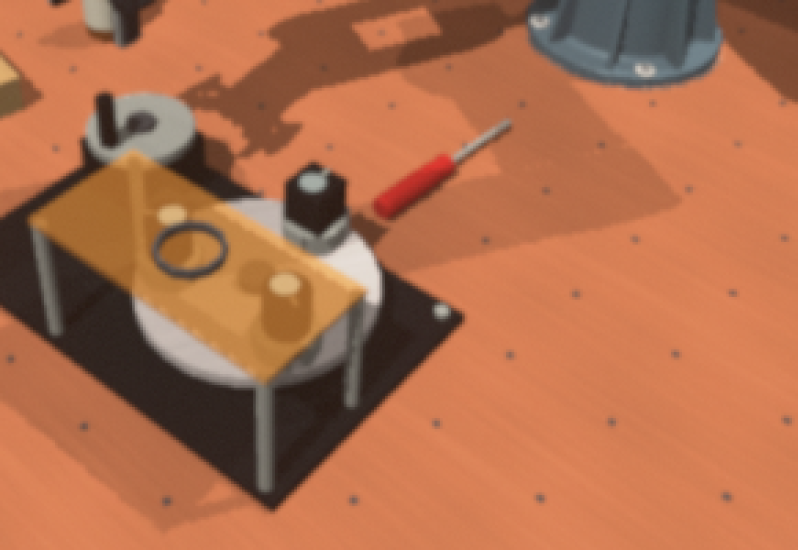

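All three are home: the square one at (315,205) and the two round ones under the guard. I grip the crank and wind three turns.

```bash
python3 -m jog '[0,0.001,0.05,0,0,0,0,0,0.001,0.098,0,0,0,0,0,0.001,0.098,0,0,0,0,0,0.001,0.098,0,0,0,1,0,0.001,0.098,0,0,0,1,0,0.001,0.098,0,0,0,1,0,0.001,0.098,0,0,0,1,0,0.001,0.098,0,0,0,1,0,0.001,0.098,0,0,0,1,0,0.001,0.098,0,0,0,1]'; python3 -m jog '[0.002,0.0124,0,0,0,0,1,0.0076,0.0235,0,0,0,0,1,0.0165,0.0324,0,0,0,0,1,0.0276,0.038,0,0,0,0,1,0.04,0.04,0,0,0,0,1,0.0524,0.038,0,0,0,0,1,0.0635,0.0324,0,0,0,0,1,0.0724,0.0235,0,0,0,0,1,0.078,0.0124,0,0,0,0,1,0.08,0,0,0,0,0,1,0.078,-0.0124,0,0,0,0,1,0.0724,-0.0235,0,0,0,0,1,0.0635,-0.0324,0,0,0,0,1,0.0524,-0.038,0,0,0,0,1,0.04,-0.04,0,0,0,0,1,0.0276,-0.038,0,0,0,0,1,0.0165,-0.0324,0,0,0,0,1,0.0076,-0.0235,0,0,0,0,1,0.002,-0.0124,0,0,0,0,1,0,0,0,0,0,0,1]'; python3 -m jog '[0.002,0.0124,0,0,0,0,1,0.0076,0.0235,0,0,0,0,1,0.0165,0.0324,0,0,0,0,1,0.0276,0.038,0,0,0,0,1,0.04,0.04,0,0,0,0,1,0.0524,0.038,0,0,0,0,1,0.0635,0.0324,0,0,0,0,1,0.0724,0.0235,0,0,0,0,1,0.078,0.0124,0,0,0,0,1,0.08,0,0,0,0,0,1,0.078,-0.0124,0,0,0,0,1,0.0724,-0.0235,0,0,0,0,1,0.0635,-0.0324,0,0,0,0,1,0.0524,-0.038,0,0,0,0,1,0.04,-0.04,0,0,0,0,1,0.0276,-0.038,0,0,0,0,1,0.0165,-0.0324,0,0,0,0,1,0.0076,-0.0235,0,0,0,0,1,0.002,-0.0124,0,0,0,0,1,0,0,0,0,0,0,1]'; python3 -m jog '[0.002,0.0124,0,0,0,0,1,0.0076,0.0235,0,0,0,0,1,0.0165,0.0324,0,0,0,0,1,0.0276,0.038,0,0,0,0,1,0.04,0.04,0,0,0,0,1,0.0524,0.038,0,0,0,0,1,0.0635,0.0324,0,0,0,0,1,0.0724,0.0235,0,0,0,0,1,0.078,0.0124,0,0,0,0,1,0.08,0,0,0,0,0,1,0.078,-0.0124,0,0,0,0,1,0.0724,-0.0235,0,0,0,0,1,0.0635,-0.0324,0,0,0,0,1,0.0524,-0.038,0,0,0,0,1,0.04,-0.04,0,0,0,0,1,0.0276,-0.038,0,0,0,0,1,0.0165,-0.0324,0,0,0,0,1,0.0076,-0.0235,0,0,0,0,1,0.002,-0.0124,0,0,0,0,1,0,0,0,0,0,0,1]'
```

```text
time_s: 52.7
eef_pos: [0.6189, -0.1801, 0.1328]
eef_rot: [0.001, 0.0, 1.0, -0.0]
wrist_force: [-0.7, 2.0, 6.0]
opening: 0.193
grasp_force: 58.5
time_s: 55.2
eef_pos: [0.619, -0.1803, 0.1327]
eef_rot: [0.001, 0.0, 1.0, -0.001]
wrist_force: [-3.0, -2.5, 9.4]
opening: 0.191
grasp_force: 59.6
time_s: 57.7
eef_pos: [0.619, -0.1803, 0.1327]
eef_rot: [0.001, 0.0, 1.0, -0.001]
wrist_force: [-4.2, -2.0, 11.5]
opening: 0.194
grasp_force: 59.7
time_s: 60.2
eef_pos: [0.619, -0.1803, 0.1327]
eef_rot: [0.001, 0.0, 1.0, -0.001]
wrist_force: [-4.0, -2.8, 10.3]
opening: 0.189
grasp_force: 59.7
```

```bash
python3 -m jog '[0,0,0,0,0,0,1,0,0,0,0,0,0,0,0,0,0,0,0,0,0,0,0,0,0,0,0,0,0,0,0,0,0,0,0,0,0,0,0,0,0,0,0,0,-0.05,0,0,0,0,0,0,-0.12,0,0,0,0,0,-0.1,-0.12,0,0,0,0,0,-0.1,-0.12,0,0,0,0,0,-0.1,-0.12,0,0,0,0]'
python3 - <<'E'
from m import *
st();p=snap('top');q=snap('scene')
f=cv2.cvtColor(rect(p,(.63,.0),.16,.118,.0008),cv2.COLOR_RGB2BGR);g=cv2.cvtColor(q['frame'],cv2.COLOR_RGB2BGR)[150:350,220:510]
cv2.imwrite('pics/fin.png',np.hstack([f,cv2.resize(g,(400,400*200//290)) if 0 else cv2.copyMakeBorder(cv2.resize(g,(400,276),interpolation=3),0,124,0,0,0)]))
E
```

```text
time_s: 61.58
eef_pos: [0.6178, -0.283, 0.2515]
eef_rot: [0.0, 0.002, 1.0, -0.0]
wrist_force: [-0.4, 0.5, -0.6]
opening: 0.999
grasp_force: 0.0
t 61.58 pos [ 0.6178 -0.283   0.2515] yaw 89.77 F [-0.4  0.5 -0.6] T [-0.02 -0.02 -0.  ] op 0.999 g 0.0
```

View pics/fin.png

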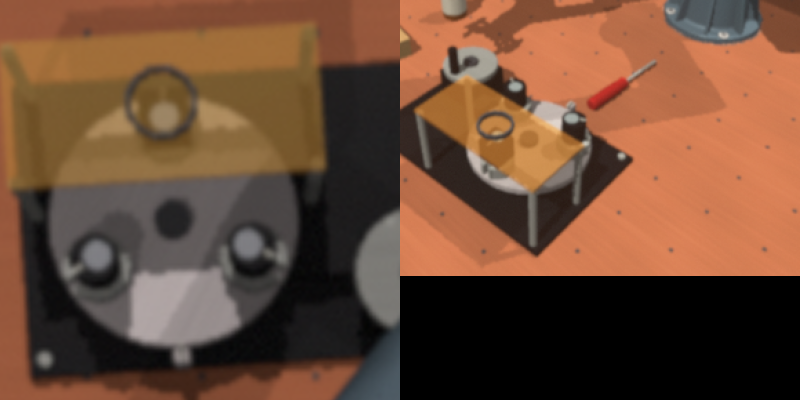

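The square holder is under the ring, its disc at (164,115), about 3 mm from the measuring spot. Both round holders are seated, so I hand in.

```bash
python3 -c "
from bench import hand_in;print(hand_in())"
```

```text
the job is handed in; nothing more can be done
None
```

The job is handed in, with no verdict returned: all three holders sit home in their sockets, and the square-headed one is under the ring, about 3 mm from the measuring spot by camera.

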